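# Tap the trestle's wedge home

## Task

Two little wooden trestles for the drawing board stand on the desk, and on one of them the wedge still stands proud of its slot. Pick up the wooden tamper, tap that wedge down with the tamper's foot until it stops fully home with its head down on the tenon, and stand the tamper upright on the desk again. Do not push the wedge or the trestle with the gripper itself.

Things in the scene. Friction and masses are not known exactly. Their poses are not given: they have to be found in the camera images.
- trestle: The trestle with the proud wedge, fixed, pale wood, 193 x 100 mm; an alike one, its wedge home, stands beside it. Two uprights 80 mm high joined by a rail. Origin on the desk under its middle. The rail's end (tenon, 46 mm wide, top 66 mm above the desk) sticks out through one upright to 121 mm along its own -x, towards the robot; the upright wedge is in it, 78 mm along -x.
- wedge (a joint): How far the wedge stands proud, in m: 0 = fully home (the underside of its head down on the tenon), 0.020 to 0.028 at the start. It slides straight up and down in the slot, resists with about 6 N (a little more when moved faster), stays where it is left, and stops dead at 0.
- wedge_top (a point): Centre of the flat top of that wedge's head, the face to tap. The head is darker wood, 32 mm along the trestle's x, 20 mm along its y, 30 mm high. This point is 97 mm above the desk when home; the upright close behind it ends 80 mm above the desk.
- tamper_mid (a point): The tamper: loose, round, turned wood, 130 mm tall, about 0.2 kg, standing on its foot between robot and trestles. This point is on its axis half-way up, 65 mm above the foot's flat underside; z points up along it. Foot 50 mm across, 30 mm high; handle 26 mm across from 42 to 112 mm above the underside, a 32 mm wide knob above it.

How it is judged:
On the way, in this order (a step that is already met when the one before it is completed fails the run):
1. the tamper is lifted off the desk while the wedge is still proud (height (world z) of tamper_mid above 0.095 m and value of joint wedge above 0.008 m), for 0.1 s.
2. the wedge is driven home (value of joint wedge below 0.003 m), for 0.2 s.
At the end, for the whole second after the job is handed in: The wedge is home to within 3 mm, and the tamper stands released and upright (within 10 degrees) on the desk (value of joint wedge below 0.003 m and height (world z) of tamper_mid between 0.055 and 0.073 m and angle between tamper_mid's own z axis and vertical below 0.17 rad); the robot touches nothing.
It fails at once if the robot itself pushes on the trestle or its wedge (contact force between any of the fingers, the arm and trestle above 2 N).
It also fails if it takes over 48 s, if anything falls off the work surface, if the arm or the gripper's body presses on something with over 40 N, if the wrist force passes 120 N, or if a joint passes its speed limit or range.

## Robot

A 6-joint arm with a two-finger parallel gripper is mounted at the origin on a cart in front of the work surface, level with it; the furniture and walls round the work are solid. World frame = base frame: x ahead of the robot, y to its left, z up, the work surface at z = 0. Lengths are in m, angles in rad, forces in N, time in s.
With the tool pointing down it reaches from about 0.375 to 0.975 m from the base axis. Payload 3.8 kg.
Tool frame: the origin (TCP) lies at the very end of the fingers, on their centre line; the grasp point (between the pads) lies 19 mm behind it; z points along the fingers, y is the line along which they close (so a half turn about z gives the same grasp; the last joint's range is limited). The gripper opens to 85 mm and grips with 20 to 120 N. Pads are 22 mm wide; open, the fingers measure 114 mm over their backs; the gripper's body (76 mm by 85 mm) begins 54 mm behind the grasp point. The pads swing forward as they close: fully open they stand 13 mm farther back than shut.
Start: joints at [-1.177, 0.264, 1.604, -0, 1.274, -0.037], TCP at [0.282, -0.613, 0.231] pointing down, gripper open.
Joint ranges: [-2.63, 2.63], [-0.94, 2.18], [0.31, 2.57], [-1.31, 4.45], [0, 2.66], [-2.55, 2.55]. Speed limits (rad/s): [2.57, 2.57, 3.14, 3.14, 3.14, 3.14].

## Interface

Orientations are given as a rotation vector (axis times angle).
In Python, from workcell import monitor, viewer, workorder gives the robot as it stands.
- The arm moves only by the tool jog_arm, never from a script. Its argument "commands" is a list of rows, each an object with "travel": the shift along the tool's x, y, z in mm, a list of three; "rot": the turn, a rotation vector about the tool's x, y, z in degrees, a list of three; "claw": the closure in counts, from 0 (fully open) to 255 (shut). A call has exactly 5 rows; each row shifts and turns the commanded pose from where the row before left it, along the tool's axes as they then stand; what a row does not reach is not made up. A row lasts 1/10 s, in which the tool goes at most 50 mm and 8.59 degrees, less where a joint would pass 70% of its speed; a pose out of reach is approached as far as the arm can. A call is refused whole if a number of a shift passes 50 or a number of a turn 8.59, either way. A call with a gripper value outside its range is refused whole. The fingers move at their own pace and stop on an object; "force" is the grip in N (left out, the last holds). Time passes only in rows, so rows that do not move let the fingers close, or fill a call up. It gives the time, the measured TCP pose, the force, the opening and the grip force at its end, in the units of the state.
- monitor.read_state(): the state, without advancing time (a new reading comes with each control period).
- viewer.read_camera(name): name is "side" or "top"; returns a dict with "color" (400x640x3 uint8, blue, green, red), "camera_matrix" (3x3 intrinsics, pixels), "R" (3x3) and "t" (3): a world point X has camera coordinates R X + t. Camera axes: x right, y down, z forward; pixel columns grow to the right and rows downward; lengths in m; the calibration is good to about 2 mm. A picture is of the moment at which its call begins. There is no depth.
- workorder.finish_job(): hands the job in; it is judged then, once.
The state is a dict: "time": time; "q": joint angles; "joint_vel": joint speeds; "joint_torque": joint torques, N m; "tool_pos": TCP position; "tcp_rot": TCP orientation; "wrist_force": force on the tool from outside, world axes, zero at the start; "torque": the same for the moment, N m; "width": opening from 0.0 (shut) to 1.0 (fully open); "grip_force": force on a finger pad.
Only numpy, scipy, OpenCV 4.12 (cv2) and the standard library are available. Lean on these libraries where they do the work, as an engineer would, in place of code of your own. Each camera call takes 0.05 s, during which the arm holds its last target. There are 200 camera calls.

## Working session

There is one attempt and no reset: what is moved stays moved. The work goes in short steps, Python scripts to look and compute and a tool call to move; the robot and the scene stay as the last step left them, time stands still between calls to the robot, and variables do not carry over. Pictures are saved under pics/ and viewed, at most 10 in all, crops included, and the job is handed in when it is done.

Besides the shell and the picture viewer there is one more tool, called after "Call:" by a JSON object that holds its "method" and its "body", one argument or row to a line. jog_arm: Moves the arm, as the interface text tells. Its arguments: {"type":"object","properties":{"commands":{"type":"array","items":{"type":"object","properties":{"travel":{"type":"array","items":{"type":"number"}},"rot":{"type":"array","items":{"type":"number"}},"claw":{"type":"number"}}}},"force":{"type":"number"}},"required":["commands"]}

```bash
mkdir -p pics; python3 - <<'E'
from workcell import monitor, viewer
import cv2,numpy as np,pickle
s=monitor.read_state();print({k:np.round(v,3).tolist() for k,v in s.items()})
for n in("side","top"):
    d=viewer.read_camera(n);cv2.imwrite(f"pics/{n}0.png",d["color"]);pickle.dump(d,open(n+".pkl","wb"))
    print(n,d["camera_matrix"].tolist(),(-d["R"].T@d["t"]).round(3),d["R"].round(3).tolist())
E
```

```text
{'time': 0.0, 'q': [-1.177, 0.265, 1.605, -0.0, 1.274, -0.037], 'joint_vel': [-0.0, -0.002, -0.001, -0.001, -0.001, 0.001], 'joint_torque': [0.002, -51.51, -36.731, 0.0, 0.013, -0.0], 'tool_pos': [0.282, -0.613, 0.23], 'tcp_rot': [-3.067, -0.671, 0.001], 'wrist_force': [-0.037, 0.251, 0.175], 'torque': [0.011, -0.024, -0.008], 'grip_force': 0.0, 'width': 0.995}
side [[515.715210581639, 0.0, 329.26114461680027], [0.0, 515.715210581639, 199.10345340211097], [0.0, 0.0, 1.0]] [0.764 0.434 0.963] [[-0.911, 0.413, -0.012], [0.359, 0.778, -0.516], [-0.204, -0.474, -0.856]]
top [[445.1305961161245, 0.0, 317.8042222012026], [0.0, 445.1305961161245, 198.98994439276206], [0.0, 0.0, 1.0]] [ 0.364 -0.042  1.074] [[0.006, -1.0, -0.011], [-0.983, -0.004, -0.185], [0.185, 0.012, -0.983]]
```

View pics/side0.png

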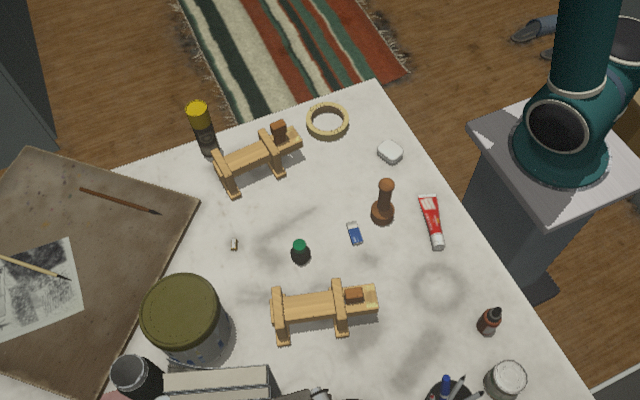

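View pics/top0.png

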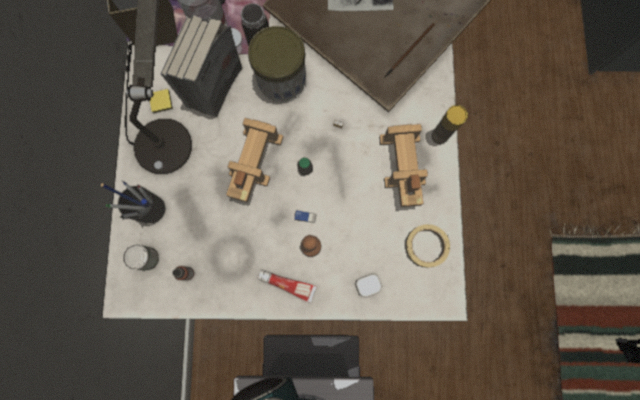

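The side view shows the proud wedge at about (279,130) on the far trestle, which is the right one in the top view, wedge about (416,183). The tamper is at (383,200) side and (311,245) top. Next I'll take enlarged crops.

```bash
python3 - <<'E'
import cv2
a=cv2.imread("pics/side0.png")[90:240,200:410];b=cv2.imread("pics/top0.png")[110:265,280:480]
def z(i):return cv2.resize(i,None,fx=3.8,fy=3.8,interpolation=cv2.INTER_CUBIC)
cv2.imwrite("pics/sc.png",z(a));cv2.imwrite("pics/tc.png",z(b))
E
```

```text
(no output)
```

View pics/sc.png

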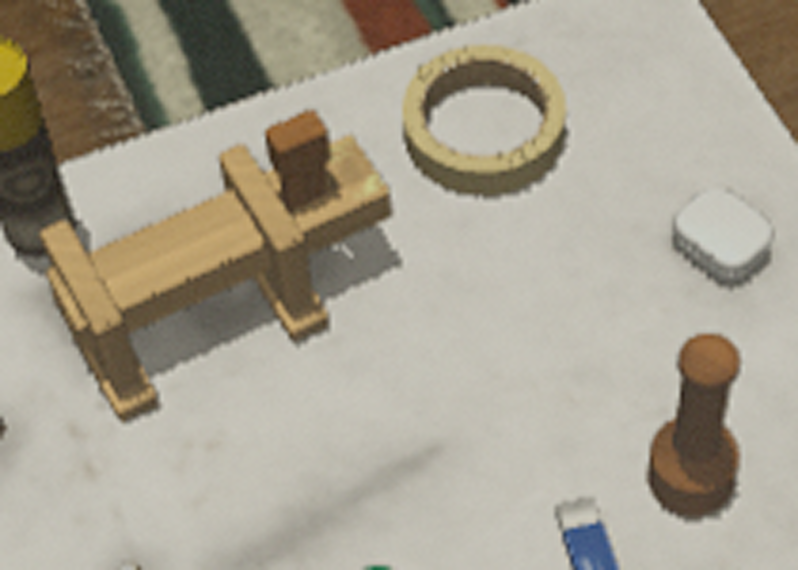

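View pics/tc.png

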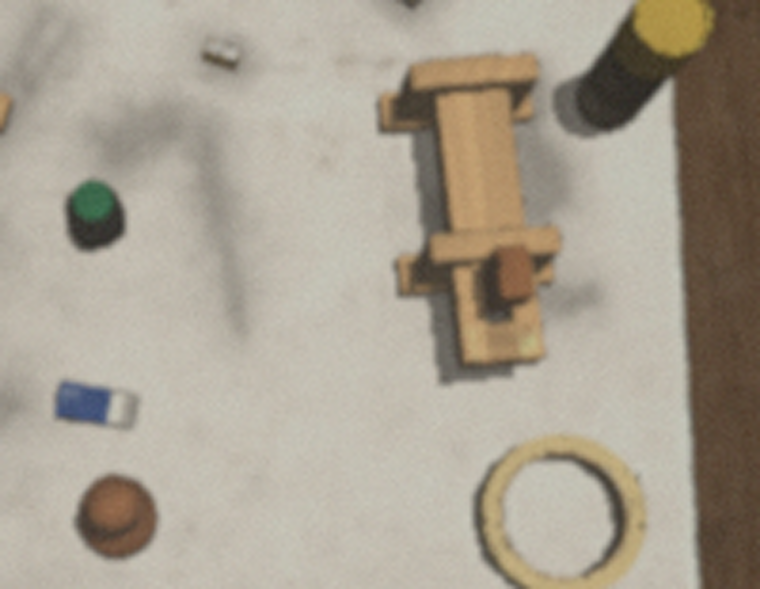

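The side crop shows the wedge top face centred at (298,132) and the knob at (709,360). The top crop shows the wedge top at (514,273), the knob at (108,503) and the foot at (117,516). A yellow ring lies near the trestle's front end, and the tamper is standing.

```bash
cat >h.py <<'E'
import pickle,cv2,numpy as np
D={n:pickle.load(open(f"{n}.pkl","rb")) for n in("side","top")}
def P(n):d=D[n];return d["camera_matrix"]@np.c_[d["R"],d["t"]]
def tri(s,t):
    X=cv2.triangulatePoints(P("side"),P("top"),np.float64(s),np.float64(t)).ravel();return X[:3]/X[3]
def ray(n,p,z):
    d=D[n];c=-d["R"].T@d["t"];v=d["R"].T@np.linalg.solve(d["camera_matrix"],[*p,1]);return c+v*(z-c[2])/v[2]
S=lambda x,y:(200+x/3.8-.4,90+y/3.8-.4)
T=lambda x,y:(280+x/3.8-.4,110+y/3.8-.4)
E
python3 - <<'E'
from h import *
w=tri(S(298,132),T(514,273));print("wedge",w.round(4))
for z in(.117,.121,.125):print("w",z,ray("side",S(298,132),z).round(4),ray("top",T(514,273),z).round(4))
print("knob",tri(S(709,360),T(108,503)).round(4),ray("side",S(709,360),.116).round(4),ray("top",T(108,503),.12).round(4))
print("foot",ray("top",T(117,516),.02).round(4),ray("top",T(117,516),.03).round(4))
# trestle axis: tops of uprights z=.08 ends, tenon end corners z=.066
print("up1",[ray("top",T(*p),.08).round(4)[:2] for p in((413,75),(538,70))])
print("up2",[ray("top",T(*p),.08).round(4)[:2] for p in((432,247),(559,240))])
print("tenon",[ray("top",T(*p),.066).round(4)[:2] for p in((464,362),(544,355))])
E
```

```text
wedge [ 0.5852 -0.2442  0.1196]
w 0.117 [ 0.5853 -0.247   0.117 ] [ 0.5847 -0.2439  0.117 ]
w 0.121 [ 0.5862 -0.2438  0.121 ] [ 0.5837 -0.2431  0.121 ]
w 0.125 [ 0.587  -0.2406  0.125 ] [ 0.5828 -0.2423  0.125 ]
knob [ 0.4514 -0.0122  0.1273] [ 0.4486 -0.0195  0.116 ] [ 0.4501 -0.0104  0.12  ]
foot [ 0.4511 -0.0127  0.02  ] [ 0.4502 -0.013   0.03  ]
up1 [array([ 0.7178, -0.194 ]), array([ 0.7213, -0.2708])]
up2 [array([ 0.6091, -0.2029]), array([ 0.6137, -0.2795])]
tenon [array([ 0.5412, -0.2227]), array([ 0.5457, -0.271 ])]
```

Call:
{"method": "jog_arm", "body": {
  "commands": [
    {"travel": [15, -18, 0], "claw": 0},
    {"travel": [27, -32, 0]},
    {"travel": [27, -32, 0]},
    {"travel": [27, -32, 0]},
    {"travel": [27, -32, 0]}
  ],
  "force": 60
}}

```text
$.commands[0]: bad value
```

Call:
{"method": "jog_arm", "body": {
  "commands": [
    {"travel": [27, -32, 0]},
    {"travel": [27, -32, 0]},
    {"travel": [27, -32, 0]},
    {"travel": [27, -32, 0]},
    {"travel": [27, -32, 0]}
  ]
}}

```text
$.commands[0]: bad value
```

Call:
{"method": "jog_arm", "body": {
  "commands": [
    {"travel": [27, -32, 0]},
    {"travel": [27, -32, 0]},
    {"travel": [27, -32, 0]},
    {"travel": [20, -24, 0]},
    {"travel": [0, 0, 0]}
  ]
}}

```text
$.commands[0]: bad value
```

Call:
{"method": "jog_arm", "body": {
  "commands": [
    {"travel": [15, -18, 0], "rot": [0, 0, 0], "claw": 0},
    {"travel": [27, -32, 0], "rot": [0, 0, 0], "claw": 0},
    {"travel": [27, -32, 0], "rot": [0, 0, 0], "claw": 0},
    {"travel": [27, -32, 0], "rot": [0, 0, 0], "claw": 0},
    {"travel": [27, -32, 0], "rot": [0, 0, 0], "claw": 0}
  ],
  "force": 60
}}

```text
time: 0.6
tool_pos: [0.3326, -0.4274, 0.2306]
tcp_rot: [-3.068, -0.67, 0.0]
wrist_force: [0.8, -0.1, 0.6]
width: 0.999
grip_force: 0.0
```

Call:
{"method": "jog_arm", "body": {
  "commands": [
    {"travel": [28, -33, 0], "rot": [0, 0, 0], "claw": 0},
    {"travel": [28, -33, 0], "rot": [0, 0, 0], "claw": 0},
    {"travel": [28, -33, 0], "rot": [0, 0, 0], "claw": 0},
    {"travel": [28, -33, 0], "rot": [0, 0, 0], "claw": 0},
    {"travel": [28, -33, 0], "rot": [0, 0, 0], "claw": 0}
  ]
}}

```text
time: 1.1
tool_pos: [0.3908, -0.2191, 0.2309]
tcp_rot: [-3.069, -0.671, 0.0]
wrist_force: [0.2, -0.5, -0.1]
width: 1.002
grip_force: 0.0
```

Call:
{"method": "jog_arm", "body": {
  "commands": [
    {"travel": [28, -33, 0], "rot": [0, 0, 0], "claw": 0},
    {"travel": [28, -33, 0], "rot": [0, 0, 0], "claw": 0},
    {"travel": [28, -33, 0], "rot": [0, 0, 0], "claw": 0},
    {"travel": [28, -33, 0], "rot": [0, 0, 0], "claw": 0},
    {"travel": [28, -30, 0], "rot": [0, 0, 0], "claw": 0}
  ]
}}

```text
time: 1.6
tool_pos: [0.4502, -0.0133, 0.231]
tcp_rot: [-3.069, -0.672, 0.0]
wrist_force: [0.9, 0.3, -0.7]
width: 0.997
grip_force: 0.0
```

Call:
{"method": "jog_arm", "body": {
  "commands": [
    {"travel": [0, 0, 30], "rot": [0, 0, 0], "claw": 0},
    {"travel": [0, 0, 40], "rot": [0, 0, 0], "claw": 0},
    {"travel": [0, 0, 40], "rot": [0, 0, 0], "claw": 0},
    {"travel": [0, 0, 30], "rot": [0, 0, 0], "claw": 0},
    {"travel": [0, 0, 20], "rot": [0, 0, 0], "claw": 0}
  ]
}}

```text
time: 2.1
tool_pos: [0.4481, -0.0149, 0.0683]
tcp_rot: [-3.068, -0.672, 0.007]
wrist_force: [0.5, -0.5, -0.1]
width: 0.998
grip_force: 0.0
```

Call:
{"method": "jog_arm", "body": {
  "commands": [
    {"travel": [0, 0, 0], "rot": [0, 0, 0], "claw": 130},
    {"travel": [0, 0, 0], "rot": [0, 0, 0], "claw": 150},
    {"travel": [0, 0, 0], "rot": [0, 0, 0], "claw": 170},
    {"travel": [0, 0, 0], "rot": [0, 0, 0], "claw": 190},
    {"travel": [0, 0, 0], "rot": [0, 0, 0], "claw": 210}
  ]
}}

```text
time: 2.6
tool_pos: [0.4519, -0.0152, 0.0729]
tcp_rot: [3.069, 0.671, 0.005]
wrist_force: [-0.7, 0.9, 4.7]
width: 0.303
grip_force: 57.5
```

Call:
{"method": "jog_arm", "body": {
  "commands": [
    {"travel": [0, 0, 0], "rot": [0, 0, 0], "claw": 255},
    {"travel": [0, 0, 0], "rot": [0, 0, 0], "claw": 255},
    {"travel": [0, 0, 0], "rot": [0, 0, 0], "claw": 255},
    {"travel": [0, 0, 0], "rot": [0, 0, 0], "claw": 255},
    {"travel": [0, 0, 0], "rot": [0, 0, 0], "claw": 255}
  ]
}}

```text
time: 3.1
tool_pos: [0.4519, -0.0151, 0.0729]
tcp_rot: [3.069, 0.671, 0.005]
wrist_force: [-0.7, 2.5, 6.7]
width: 0.304
grip_force: 57.4
```

Call:
{"method": "jog_arm", "body": {
  "commands": [
    {"travel": [0, 0, -15], "rot": [0, 0, 0], "claw": 255},
    {"travel": [0, 0, -35], "rot": [0, 0, 0], "claw": 255},
    {"travel": [0, 0, -45], "rot": [0, 0, 0], "claw": 255},
    {"travel": [0, 0, -35], "rot": [0, 0, 0], "claw": 255},
    {"travel": [0, 0, -20], "rot": [0, 0, 0], "claw": 255}
  ]
}}

```text
time: 3.6
tool_pos: [0.4519, -0.0155, 0.2249]
tcp_rot: [3.067, 0.671, 0.008]
wrist_force: [1.2, -0.5, -2.7]
width: 0.307
grip_force: 58.5
```

```bash
python3 - <<'E'
from workcell import monitor, viewer
import cv2,numpy as np
s=monitor.read_state();print({k:np.round(v,4).tolist() for k,v in s.items() if k in("tool_pos","tcp_rot","wrist_force","width")})
a=viewer.read_camera("side")["color"];b=viewer.read_camera("top")["color"]
cv2.imwrite("pics/l1.png",np.hstack([cv2.resize(a[60:260,280:480],(400,400)),cv2.resize(b[120:320,200:400],(400,400))]))
E
```

```text
{'tool_pos': [0.4519, -0.0155, 0.2249], 'tcp_rot': [3.0672, 0.6712, 0.0076], 'wrist_force': [1.1631, -0.493, -2.7316], 'width': 0.307}
```

View pics/l1.png

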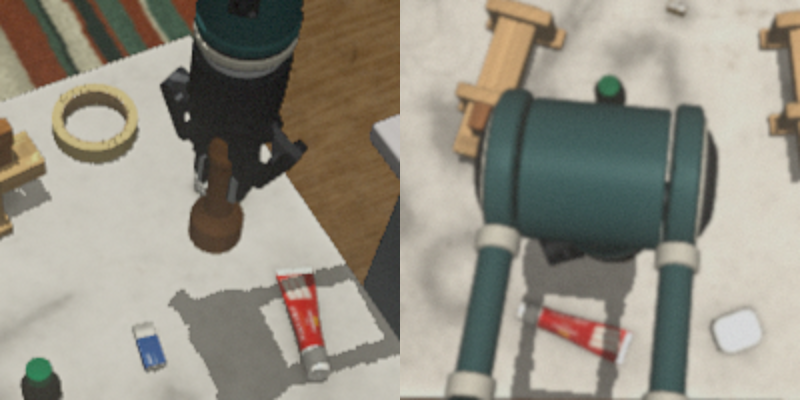

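The tamper hangs upright in the grip: foot at about (217,225) in the left panel, clear of everything. Next I move it over the wedge.

Call:
{"method": "jog_arm", "body": {
  "commands": [
    {"travel": [2, 20, 0], "rot": [0, 0, 0], "claw": 255},
    {"travel": [3, 35, 0], "rot": [0, 0, 0], "claw": 255},
    {"travel": [4, 40, 0], "rot": [0, 0, 0], "claw": 255},
    {"travel": [4, 40, 0], "rot": [0, 0, 0], "claw": 255},
    {"travel": [4, 40, 0], "rot": [0, 0, 0], "claw": 255}
  ]
}}

```text
time: 4.2
tool_pos: [0.5383, -0.1681, 0.2185]
tcp_rot: [-3.067, -0.671, 0.005]
wrist_force: [0.1, -0.2, -2.0]
width: 0.304
grip_force: 58.7
```

Call:
{"method": "jog_arm", "body": {
  "commands": [
    {"travel": [4, 40, 0], "rot": [0, 0, 0], "claw": 255},
    {"travel": [3, 30, 0], "rot": [0, 0, 0], "claw": 255},
    {"travel": [2, 17, 0], "rot": [0, 0, 0], "claw": 255},
    {"travel": [0, 0, 0], "rot": [0, 0, 0], "claw": 255},
    {"travel": [0, 0, 0], "rot": [0, 0, 0], "claw": 255}
  ]
}}

```text
time: 4.7
tool_pos: [0.5823, -0.2419, 0.2188]
tcp_rot: [-3.066, -0.67, 0.005]
wrist_force: [0.2, 0.2, -2.1]
width: 0.296
grip_force: 59.2
```

```bash
python3 - <<'E'
from workcell import monitor, viewer
import cv2,numpy as np
s=monitor.read_state();print({k:np.round(v,4).tolist() for k,v in s.items() if k in("tool_pos","tcp_rot","wrist_force","q")})
a=viewer.read_camera("side")["color"];
cv2.imwrite("pics/l2.png",cv2.resize(a[60:210,180:380],(800,600),interpolation=cv2.INTER_CUBIC))
E
```

```text
{'q': [-0.4335, 0.1915, 1.7153, 0.0003, 1.2391, 0.7071], 'tool_pos': [0.5823, -0.2419, 0.2188], 'tcp_rot': [-3.0665, -0.6699, 0.0051], 'wrist_force': [0.1536, 0.1942, -2.0581]}
```

View pics/l2.png

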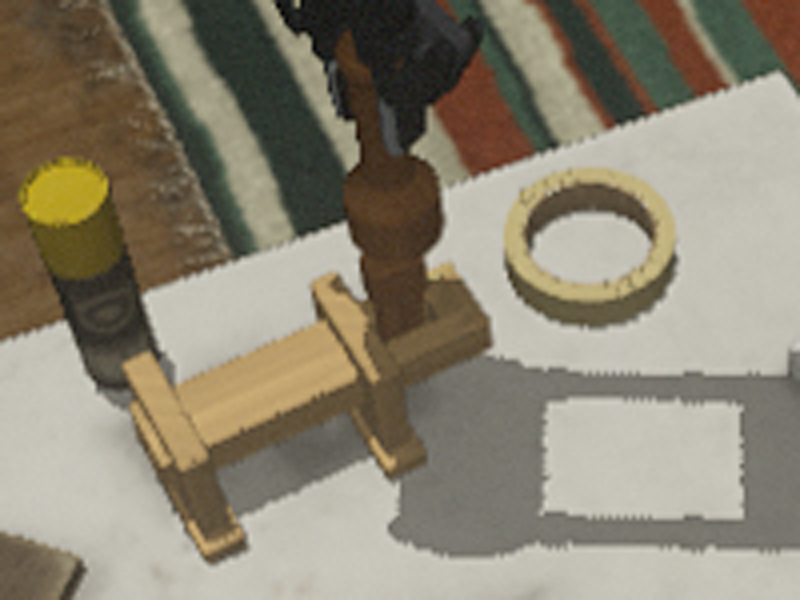

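The foot at about (393,220) sits squarely above the wedge, which shows below it at (395,290). Pressing down gently.

Call:
{"method": "jog_arm", "body": {
  "commands": [
    {"travel": [0, 0, 6], "rot": [0, 0, 0], "claw": 255},
    {"travel": [0, 0, 6], "rot": [0, 0, 0], "claw": 255},
    {"travel": [0, 0, 4], "rot": [0, 0, 0], "claw": 255},
    {"travel": [0, 0, 4], "rot": [0, 0, 0], "claw": 255},
    {"travel": [0, 0, 4], "rot": [0, 0, 0], "claw": 255}
  ],
  "force": 80
}}

```text
time: 5.25
tool_pos: [0.5835, -0.2422, 0.1969]
tcp_rot: [-3.069, -0.672, 0.0]
wrist_force: [0.2, 0.9, -1.6]
width: 0.3
grip_force: 77.2
```

Call:
{"method": "jog_arm", "body": {
  "commands": [
    {"travel": [0, 0, 4], "rot": [0, 0, 0], "claw": 255},
    {"travel": [0, 0, 4], "rot": [0, 0, 0], "claw": 255},
    {"travel": [0, 0, 3], "rot": [0, 0, 0], "claw": 255},
    {"travel": [0, 0, 3], "rot": [0, 0, 0], "claw": 255},
    {"travel": [0, 0, 2], "rot": [0, 0, 0], "claw": 255}
  ]
}}

```text
time: 5.75
tool_pos: [0.5837, -0.2424, 0.1815]
tcp_rot: [3.069, 0.671, 0.001]
wrist_force: [-0.4, 1.1, 4.0]
width: 0.298
grip_force: 77.6
```

Call:
{"method": "jog_arm", "body": {
  "commands": [
    {"travel": [0, 0, 3], "rot": [0, 0, 0], "claw": 255},
    {"travel": [0, 0, 3], "rot": [0, 0, 0], "claw": 255},
    {"travel": [0, 0, 2], "rot": [0, 0, 0], "claw": 255},
    {"travel": [0, 0, 1], "rot": [0, 0, 0], "claw": 255},
    {"travel": [0, 0, 1], "rot": [0, 0, 0], "claw": 255}
  ]
}}

```text
time: 6.25
tool_pos: [0.5837, -0.2425, 0.1712]
tcp_rot: [3.069, 0.671, 0.0]
wrist_force: [-0.2, 1.9, 2.9]
width: 0.297
grip_force: 77.5
```

Call:
{"method": "jog_arm", "body": {
  "commands": [
    {"travel": [0, 0, 0.5], "rot": [0, 0, 0], "claw": 255},
    {"travel": [0, 0, 0.5], "rot": [0, 0, 0], "claw": 255},
    {"travel": [0, 0, 0.5], "rot": [0, 0, 0], "claw": 255},
    {"travel": [0, 0, 0.5], "rot": [0, 0, 0], "claw": 255},
    {"travel": [0, 0, 0], "rot": [0, 0, 0], "claw": 255}
  ]
}}

```text
time: 6.75
tool_pos: [0.5837, -0.2425, 0.17]
tcp_rot: [3.069, 0.671, 0.001]
wrist_force: [-1.3, 2.1, 5.4]
width: 0.298
grip_force: 77.7
```

Call:
{"method": "jog_arm", "body": {
  "commands": [
    {"travel": [0, 0, 0.5], "rot": [0, 0, 0], "claw": 255},
    {"travel": [0, 0, 0.5], "rot": [0, 0, 0], "claw": 255},
    {"travel": [0, 0, 0.5], "rot": [0, 0, 0], "claw": 255},
    {"travel": [0, 0, 0.5], "rot": [0, 0, 0], "claw": 255},
    {"travel": [0, 0, 0], "rot": [0, 0, 0], "claw": 255}
  ]
}}

```text
time: 7.25
tool_pos: [0.584, -0.2425, 0.1699]
tcp_rot: [3.068, 0.671, 0.002]
wrist_force: [-4.4, 3.7, 13.4]
width: 0.293
grip_force: 78.6
```

Position stopped at the predicted home height and the force is rising, so the wedge is home. Lifting and carrying the tamper back.

Call:
{"method": "jog_arm", "body": {
  "commands": [
    {"travel": [0, 0, -4], "rot": [0, 0, 0], "claw": 255},
    {"travel": [0, 0, -10], "rot": [0, 0, 0], "claw": 255},
    {"travel": [0, 0, -15], "rot": [0, 0, 0], "claw": 255},
    {"travel": [0, 0, -15], "rot": [0, 0, 0], "claw": 255},
    {"travel": [0, 0, -10], "rot": [0, 0, 0], "claw": 255}
  ]
}}

```text
time: 7.75
tool_pos: [0.5844, -0.243, 0.2236]
tcp_rot: [3.067, 0.671, 0.003]
wrist_force: [0.4, 0.6, -1.7]
width: 0.298
grip_force: 77.3
```

Call:
{"method": "jog_arm", "body": {
  "commands": [
    {"travel": [-2, -20, 0], "rot": [0, 0, 0], "claw": 255},
    {"travel": [-3, -35, 0], "rot": [0, 0, 0], "claw": 255},
    {"travel": [-4, -40, 0], "rot": [0, 0, 0], "claw": 255},
    {"travel": [-4, -40, 0], "rot": [0, 0, 0], "claw": 255},
    {"travel": [-4, -40, 0], "rot": [0, 0, 0], "claw": 255}
  ]
}}

```text
time: 8.25
tool_pos: [0.4945, -0.0896, 0.2222]
tcp_rot: [3.069, 0.67, 0.002]
wrist_force: [0.9, 0.8, -1.9]
width: 0.299
grip_force: 77.7
```

Call:
{"method": "jog_arm", "body": {
  "commands": [
    {"travel": [-4, -40, 0], "rot": [0, 0, 0], "claw": 255},
    {"travel": [-3, -30, 0], "rot": [0, 0, 0], "claw": 255},
    {"travel": [-2, -17, 0], "rot": [0, 0, 0], "claw": 255},
    {"travel": [0, 0, 0], "rot": [0, 0, 0], "claw": 255},
    {"travel": [0, 0, 0], "rot": [0, 0, 0], "claw": 255}
  ]
}}

```text
time: 8.75
tool_pos: [0.4513, -0.0156, 0.222]
tcp_rot: [3.067, 0.672, 0.003]
wrist_force: [-0.1, -1.2, -1.5]
width: 0.299
grip_force: 77.9
```

```bash
python3 - <<'E'
from workcell import monitor, viewer
import cv2,numpy as np
s=monitor.read_state();print({k:np.round(v,4).tolist() for k,v in s.items() if k in("tool_pos","tcp_rot","wrist_force","width")})
a=viewer.read_camera("side")["color"];
cv2.imwrite("pics/l3.png",cv2.resize(a[80:260,200:440],(800,600),interpolation=cv2.INTER_CUBIC))
E
```

```text
{'tool_pos': [0.4513, -0.0156, 0.222], 'tcp_rot': [3.0674, 0.6725, 0.0026], 'wrist_force': [-0.1267, -1.1511, -1.5098], 'width': 0.2992}
```

View pics/l3.png

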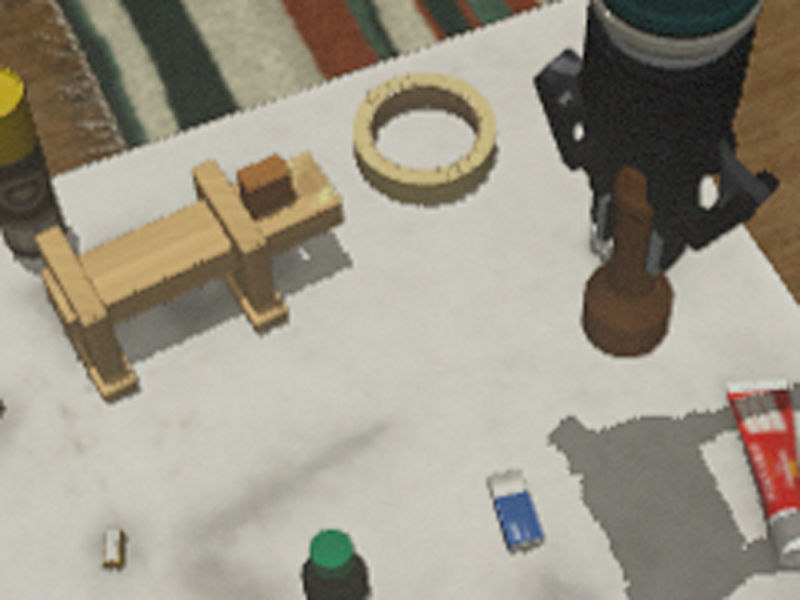

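The wedge head at (265,185) now sits down on the tenon, and the tamper is still upright at (627,300). Lowering it.

Call:
{"method": "jog_arm", "body": {
  "commands": [
    {"travel": [0, 0, 20], "rot": [0, 0, 0], "claw": 255},
    {"travel": [0, 0, 35], "rot": [0, 0, 0], "claw": 255},
    {"travel": [0, 0, 35], "rot": [0, 0, 0], "claw": 255},
    {"travel": [0, 0, 30], "rot": [0, 0, 0], "claw": 255},
    {"travel": [0, 0, 15], "rot": [0, 0, 0], "claw": 255}
  ]
}}

```text
time: 9.3
tool_pos: [0.4491, -0.0163, 0.0832]
tcp_rot: [-3.069, -0.669, 0.007]
wrist_force: [-0.5, 0.3, -2.8]
width: 0.3
grip_force: 77.8
```

Call:
{"method": "jog_arm", "body": {
  "commands": [
    {"travel": [0, 0, 5], "rot": [0, 0, 0], "claw": 255},
    {"travel": [0, 0, 3], "rot": [0, 0, 0], "claw": 255},
    {"travel": [0, 0, 2], "rot": [0, 0, 0], "claw": 255},
    {"travel": [0, 0, 1], "rot": [0, 0, 0], "claw": 255},
    {"travel": [0, 0, 0], "rot": [0, 0, 0], "claw": 255}
  ]
}}

```text
time: 9.8
tool_pos: [0.4513, -0.0154, 0.0761]
tcp_rot: [3.069, 0.671, 0.003]
wrist_force: [0.5, -0.6, -2.4]
width: 0.297
grip_force: 77.8
```

Call:
{"method": "jog_arm", "body": {
  "commands": [
    {"travel": [0, 0, 1], "rot": [0, 0, 0], "claw": 255},
    {"travel": [0, 0, 1], "rot": [0, 0, 0], "claw": 255},
    {"travel": [0, 0, 0.5], "rot": [0, 0, 0], "claw": 255},
    {"travel": [0, 0, 0.5], "rot": [0, 0, 0], "claw": 255},
    {"travel": [0, 0, 0], "rot": [0, 0, 0], "claw": 255}
  ]
}}

```text
time: 10.3
tool_pos: [0.4508, -0.0152, 0.073]
tcp_rot: [-3.069, -0.672, -0.001]
wrist_force: [-3.0, 0.6, 5.8]
width: 0.303
grip_force: 78.1
```

Call:
{"method": "jog_arm", "body": {
  "commands": [
    {"travel": [0, 0, 0], "rot": [0, 0, 0], "claw": 170},
    {"travel": [0, 0, 0], "rot": [0, 0, 0], "claw": 155},
    {"travel": [0, 0, 0], "rot": [0, 0, 0], "claw": 130},
    {"travel": [0, 0, 0], "rot": [0, 0, 0], "claw": 80},
    {"travel": [0, 0, 0], "rot": [0, 0, 0], "claw": 0}
  ]
}}

```text
time: 10.8
tool_pos: [0.4505, -0.0153, 0.0722]
tcp_rot: [3.069, 0.672, -0.0]
wrist_force: [0.6, 0.1, -0.9]
width: 0.81
grip_force: 0.0
```

Call:
{"method": "jog_arm", "body": {
  "commands": [
    {"travel": [0, 0, 0], "rot": [0, 0, 0], "claw": 0},
    {"travel": [0, 0, 0], "rot": [0, 0, 0], "claw": 0},
    {"travel": [0, 0, 0], "rot": [0, 0, 0], "claw": 0},
    {"travel": [0, 0, -5], "rot": [0, 0, 0], "claw": 0},
    {"travel": [0, 0, -15], "rot": [0, 0, 0], "claw": 0}
  ]
}}

```text
time: 11.3
tool_pos: [0.449, -0.0151, 0.0913]
tcp_rot: [-3.068, -0.671, 0.005]
wrist_force: [-0.5, -1.0, -0.2]
width: 1.001
grip_force: 0.0
```

Call:
{"method": "jog_arm", "body": {
  "commands": [
    {"travel": [0, 0, -30], "rot": [0, 0, 0], "claw": 0},
    {"travel": [0, 0, -40], "rot": [0, 0, 0], "claw": 0},
    {"travel": [0, 0, -40], "rot": [0, 0, 0], "claw": 0},
    {"travel": [0, 0, -20], "rot": [0, 0, 0], "claw": 0},
    {"travel": [0, 0, 0], "rot": [0, 0, 0], "claw": 0}
  ]
}}

```text
time: 11.8
tool_pos: [0.4533, -0.0155, 0.2269]
tcp_rot: [3.066, 0.671, 0.013]
wrist_force: [0.9, -0.4, -0.0]
width: 1.0
grip_force: 0.0
```

```bash
python3 - <<'E'
from workcell import monitor, viewer
import cv2,numpy as np
s=monitor.read_state();print({k:np.round(v,4).tolist() for k,v in s.items() if k in("time","tool_pos","wrist_force","width")})
a=viewer.read_camera("side")["color"];
cv2.imwrite("pics/l4.png",cv2.resize(a[80:260,200:440],(800,600),interpolation=cv2.INTER_CUBIC))
E
```

```text
{'time': 11.8, 'tool_pos': [0.4533, -0.0155, 0.2269], 'wrist_force': [0.9494, -0.3872, -0.0101], 'width': 0.9997}
```

View pics/l4.png

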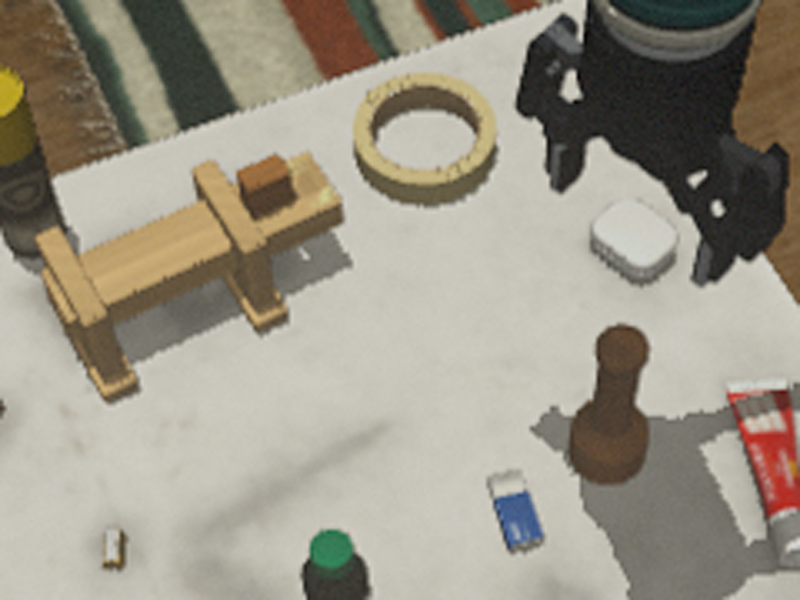

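The tamper stands upright and released at (610,410), the wedge is home at (265,185), and the gripper is clear.

```bash
python3 -c "
from workcell import workorder
print(workorder.finish_job())"
```

```text
the job is handed in; nothing more can be done
None
```

The wedge is tapped fully home, the tamper stands upright and released on the desk, and the job was handed in at about 12 s; no verdict was returned.

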